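# Pull the snug cap off an irrigation riser with the C-shaped puller

### The arm

A 7-joint arm with a two-finger parallel gripper is mounted at the origin on the work surface. World frame = base frame: x ahead of the robot, y to its left, z up, the work surface at z = 0. Lengths are in m, angles in rad, forces in N, time in s.
With the tool pointing down it reaches from about 0.4 to 0.85 m from the base axis. Payload 4.4 kg.
Tool frame: the origin (TCP) lies on the centre line of the jaws, within the pads' length; the fingertips stand 14 mm ahead of it and the grasp point (between the pads) lies 5 mm behind it; z points along the fingers, y is the line along which they close (so a half turn about z gives the same grasp; the last joint's range is limited). The gripper opens to 94 mm and grips with 3 to 60 N. Pads are 16 mm wide; open, the fingers measure 119 mm over their backs; the gripper's body (75 mm by 177 mm) begins 78 mm behind the grasp point.
Start: joints at [-1.18, 0.628, 0.038, 1.517, -0.027, 0.996, -0.02], TCP at [0.287, 0.583, 0.183] pointing down, gripper open.
Joint ranges: [-3.06, 3.06], [-0.37, 2.12], [-1.25, 1.32], [0.18, 2.47], [-1.1, 4.24], [0.23, 1.98], [-2.94, 2.94]. Speed limits (rad/s): [2.57, 2.57, 3.14, 3.14, 3.14, 3.14, 3.14].

### API

Orientations are given as [roll, pitch, yaw] about the fixed x, y, z axes, in that order (R = Rz(yaw) Ry(pitch) Rx(roll)).
In Python, from rig import manip gives the robot as it stands. Calls block until the motion is done:
- manip.reach(position, orientation): joint-space move of the TCP to a pose.
- manip.move_straight(position, frame=None, speed=0.15, force_limit=None): straight line of the TCP; frame=None keeps the orientation; speed is the mean speed in m/s. With force_limit (N) it stops when the force on the tool has changed by that much, and returns True; else False.
- manip.move_j(angles): joint-space move.
- manip.move_gripper(opening, grasp_force=None): finger opening in m; grasp_force is the grip in N (None keeps the last); returns when the fingers have stopped.
- manip.wait(seconds).
- manip.inverse_kinematics(position, orientation): joint angles nearest the present ones, or None.
- manip.state(): the state.
- manip.capture(name): name is "scene" or "top"; returns a dict with "color" (400x640x3 uint8, blue, green, red), "fx", "fy", "cx", "cy" (pixels), "eye" and "orientation" of the camera in the world. Camera axes: x right, y up, looking along -z (the intrinsics and any distortion apply to the point x, -y, -z); pixel columns grow to the right and rows downward; lengths in m; the calibration is good to about 2 mm. A picture is of the moment at which its call begins. There is no depth.
A pose or a line that the arm cannot do raises manip.IKError and nothing moves.
- manip.hand_in(): hands the job in; it is judged then, once.
Trained networks look in a picture, given as the dict that the camera call returned (one of the last four; its "shot" number tells which), for a name from the list of things; names that differ only in an ending like _2 or _b are one class to them, and where a whole thing is asked for, a point or a joint stands for the part that bears it (a point fixed in the world has none). Each returns a list of dicts, best first, with "confidence" (0 to 1); they miss things now and then, are a little off and sometimes report something else, mostly with a low value. They report only what shows in the picture. A call takes as long as a camera call. They do not tell look-alikes from the thing itself.
- manip.outline_of(picture, name): "mask" (400x640 bool, what is visible of it) and "extent" ([centre column, centre row, width, height] in pixels, round what is visible of it).
The state is a dict: "t": time; "qpos": joint angles; "joint_vel": joint speeds; "joint_efforts": joint torques, N m; "ee_pos": TCP position; "tcp_rot": TCP orientation; "wrist_force": force on the tool from outside, world axes, zero at the start; "ft_torque": the same for the moment, N m; "gripper_width": finger opening in m; "finger_force": force on a finger pad.
Only numpy, scipy, OpenCV 4.12 (cv2) and the standard library are available. Lean on these libraries where they do the work, as an engineer would, in place of code of your own. Each camera call takes 0.05 s, during which the arm holds its last target. There are 200 camera calls.

### The job

Take the puller from its stand, hook its fork under the flange of the snug cap on the irrigation riser and pull slowly straight up until the cap pops off, keeping it level on the fork. Then hang the puller back in its stand with the cap still lying on the fork, and let go. Work gently, do not touch the cap with the gripper, and leave the other riser and everything else on the bench alone.

Things in the scene. Friction and masses are not known exactly. Their poses are not given: they have to be found in the camera images.
- puller: Steel C-shaped hand puller, 0.3 kg. Origin: centre of its upright wooden handle, 26 x 26 mm, 46 mm tall, z up as it hangs; grip it across x or y. Crossbar it hangs by: 22 to 30 mm below origin, 30 mm (x) by 76 mm (y). An arm runs back (-x) to a clamp (x -37 to -23 mm, 24 mm wide, down to -42 mm); a shank (x -33 to -27 mm) hangs from it and carries the fork at its foot.
- puller_bar (a point): Centre of the crossbar's underside, 30 mm below the puller's origin, same axes. FORK: flat, 5 mm thick, 36 mm wide, points to +x, tips 25 mm ahead of the origin; slot 20 mm wide, flared mouth, ends 9.5 mm behind the origin, so it is centred under the handle.
- puller_clamp (a point): Clamp of the shank, 30 mm behind and 33 mm below the puller's origin, same axes. The shank is clamped at an unmeasured length that differs every time: the fork's underside is 87 to 117 mm below the puller's origin (upper side 5 mm higher). It does not slip. Find it by touching the fork lightly down on a surface of known height, such as the riser's foot plate.
- riser: Capped irrigation riser, fixed. Origin on the pipe's axis at the bench. On the foot plate: 28 mm pipe, then a 40 mm diameter nut with flat top 71 mm above the bench, then a bare 16 mm diameter neck up to 106 mm. The seated cap's flange underside is at 80 mm: a 9 mm gap above the nut for the 5 mm fork. Neck and cap are round; the fork may come from any side.
- riser_plate (a point): Point on the top of the riser's flat foot plate, 12 mm above the bench and 68 mm behind (-x of) the pipe's axis; x points to the pipe. The plate is 80 mm wide and reaches from 110 mm behind the axis to 50 mm ahead of it; the part behind (robot side) is empty.
- cap_center (a point): Centre of the round grey cap, 15 mm above its underside. 30 mm tall, 28 mm diameter, with a flange of 34 mm diameter, 4 mm thick at its lower end, 30 g. Pushed 26 mm over the neck and held by sprung, damped balls: a slow pull (about 10 mm/s) of some 10 to 18 N frees it within 10 mm of lift, a fast pull needs far more. Clear of the neck when raised 26 mm.
- cap: The same cap; origin at the centre of its underside.
- stand: Plywood puller stand, fixed. Origin: centre of its underside; base 120 x 110 x 8 mm. Two cheeks (80 mm along x, 8 mm thick, inner faces 26 mm either side of the middle) rise to 110 mm; the crossbar rests across their tops, so the hung puller's origin is 140 mm above the bench over the stand's middle, its fork between the cheeks pointing along the stand's +x.
- hose_riser: The other riser, to be left alone: same foot plate and pipe, with a brass hose barb in place of the cap, 112 mm high. Origin on its axis at the bench.
- pot_a: Small clay pot, 70 mm in diameter, 60 mm high, with seedlings; leave it. Origin under its centre.
- pot_c: Another such pot; leave it. Origin under its centre.
- coupling: Brass hose coupling ring, 34 mm in diameter, 30 mm high; leave it. Origin under its centre.
Things that resemble listed ones, but are neither listed nor needed, are in the scene too. Leave any purple or turquoise look-alike of the riser alone.

How it is judged:
By the outcome, as a careful person would: the job done as asked, in the order asked, and still so for the second after the job is handed in, with the robot touching nothing.
It also fails if it takes over 72 s, if anything falls off the work surface, if the arm or the gripper's body presses on something with over 40 N, if the wrist force passes 120 N, or if a joint passes its speed limit or range.

## Working session

There is one attempt and no reset: what is moved stays moved. The work goes in short steps, each a Python script; the robot and the scene stay as the last script left them, time stands still between calls to the robot, and variables do not carry over. Pictures are saved under pics/ and viewed, at most 10 in all, crops included, and the job is handed in when it is done.

```bash
ls; mkdir -p pics; python3 - <<'E'
from rig import manip
import cv2,numpy as np
for n in("scene","top"):
    p=manip.capture(n); cv2.imwrite(f"pics/{n}0.png",p["color"])
    print(n,{k:p[k] for k in p if k!="color"})
    for o in("puller","puller_bar","puller_clamp","riser","riser_plate","cap","stand","hose_riser","pot_a","coupling"):
        try:print(o,[(round(d["confidence"],2),np.round(d["extent"]).tolist()) for d in manip.outline_of(p,o)])
        except Exception as e:print(o,e)
print(manip.state())
E
```

```text
pics
scene {'fx': 371.7095458174011, 'fy': 371.7095458174011, 'cx': 316.90059465962, 'cy': 202.43071174060083, 'eye': array([1.16325946, 0.11703677, 0.82430865]), 'orientation': array([ 0.72406209, -0.00890128,  1.60171583]), 'shot': 1}
puller [(0.87, [158.0, 221.0, 33.0, 45.0]), (0.28, [197.0, 301.0, 31.0, 40.0])]
puller_bar [(0.88, [156.0, 217.0, 31.0, 40.0]), (0.39, [459.0, 207.0, 34.0, 30.0])]
puller_clamp [(0.81, [157.0, 222.0, 37.0, 46.0])]
riser [(0.96, [282.0, 244.0, 38.0, 51.0]), (0.72, [209.0, 150.0, 26.0, 38.0]), (0.67, [323.0, 191.0, 30.0, 41.0]), (0.55, [278.0, 231.0, 13.0, 22.0])]
riser_plate [(0.82, [407.0, 168.0, 43.0, 37.0]), (0.8, [323.0, 187.0, 27.0, 41.0]), (0.56, [281.0, 242.0, 42.0, 55.0]), (0.56, [205.0, 150.0, 27.0, 38.0])]
cap [(0.75, [276.0, 231.0, 12.0, 20.0])]
stand [(0.96, [164.0, 240.0, 53.0, 54.0])]
hose_riser [(0.71, [384.0, 250.0, 34.0, 57.0]), (0.46, [280.0, 241.0, 38.0, 56.0])]
pot_a [(0.71, [461.0, 201.0, 35.0, 37.0]), (0.69, [196.0, 303.0, 32.0, 37.0])]
coupling []
top {'fx': 510.0694105328051, 'fy': 510.0694105328051, 'cx': 325.6452043934556, 'cy
[... 1035 characters left out ...]
7141,  0.62841895,  0.03851226,  1.51738718, -0.02697811,
        0.99631737, -0.01999282]), 'joint_vel': array([-9.85306144e-04, -2.16375519e-05,  1.34871368e-04,  7.96410925e-04,
        6.14050806e-04,  4.30662249e-04, -3.54487437e-04]), 'joint_efforts': array([-5.40167991e-05, -5.49607480e+01,  1.14308830e+00, -1.86950111e+01,
       -5.23616723e-02,  1.58277835e-02,  4.12102565e-05]), 'ee_pos': array([0.28670841, 0.5833648 , 0.18337047]), 'tcp_rot': array([-3.14158022e+00, -9.82312722e-06,  2.68475217e+00]), 'wrist_force': array([-0.39475966,  0.12088772, -0.47395823]), 'ft_torque': array([-0.02078836, -0.02106259,  0.02437674]), 'finger_force': 0.0, 'gripper_width': 0.0939393466060408}
```

View pics/scene0.png

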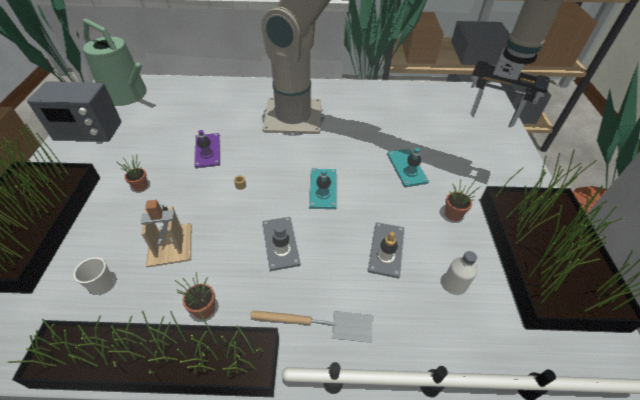

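View pics/top0.png

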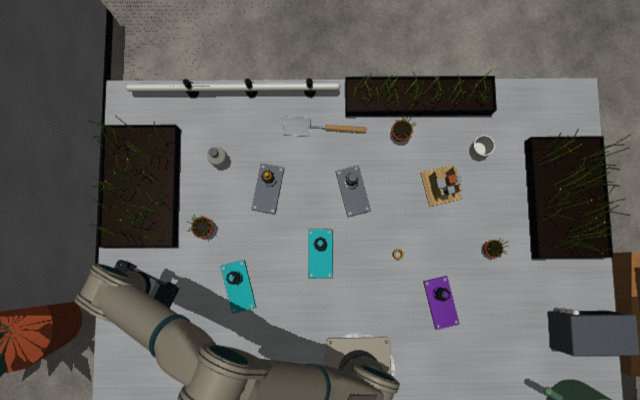

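The grey-capped grey riser is at scene (281,243) / top (352,188). Things that could be mistaken for it:
- the hose riser with the brass barb, at scene (387,249)
- turquoise look-alikes at (323,188) and (408,167)
- a purple one at (207,150)

The puller hangs in the stand at scene (160,230) / top (442,187). I'll check both in close crops.

```bash
cat > h.py <<'E'
from rig import manip
import cv2,numpy as np
from scipy.spatial.transform import Rotation as R
def proj(p,P):
    c=R.from_euler('xyz',p["orientation"]).inv().apply(np.atleast_2d(P)-p["eye"])
    return np.c_[p["cx"]+p["fx"]*c[:,0]/-c[:,2], p["cy"]-p["fy"]*c[:,1]/-c[:,2]]
def unproj(p,uv,z):
    uv=np.atleast_2d(uv).astype(float)
    d=np.c_[(uv[:,0]-p["cx"])/p["fx"],-(uv[:,1]-p["cy"])/p["fy"],-np.ones(len(uv))]
    w=R.from_euler('xyz',p["orientation"]).apply(d)
    return p["eye"]+w*((z-p["eye"][2])/w[:,2])[:,None]
def crop(p,u,v,w,h,s):
    return cv2.resize(cv2.getRectSubPix(p["color"],(w,h),(u,v)),None,fx=s,fy=s,interpolation=cv2.INTER_CUBIC)
E
python3 - <<'E'
from h import *
import pickle
ps={n:manip.capture(n) for n in("scene","top")}
pickle.dump(ps,open("p0.pkl","wb"))
a=[crop(ps["scene"],281,243,66,50,6),crop(ps["scene"],166,232,66,50,6)]
b=[crop(ps["top"],352,190,66,50,6),crop(ps["top"],442,187,66,50,6)]
cv2.imwrite("pics/crop1.png",np.vstack([np.hstack(a),np.hstack(b)])[:600,:800])
for n,uvs in {"scene":[(281,243),(166,232)],"top":[(352,190),(442,187)]}.items():
    for uv in uvs: print(n,uv,unproj(ps[n],uv,0.01).round(3))
E
```

```text
scene (281, 243) [[0.591 0.011 0.01 ]]
scene (166, 232) [[ 0.567 -0.305  0.01 ]]
top (352, 190) [[0.585 0.009 0.01 ]]
top (442, 187) [[ 0.592 -0.293  0.01 ]]
```

View pics/crop1.png

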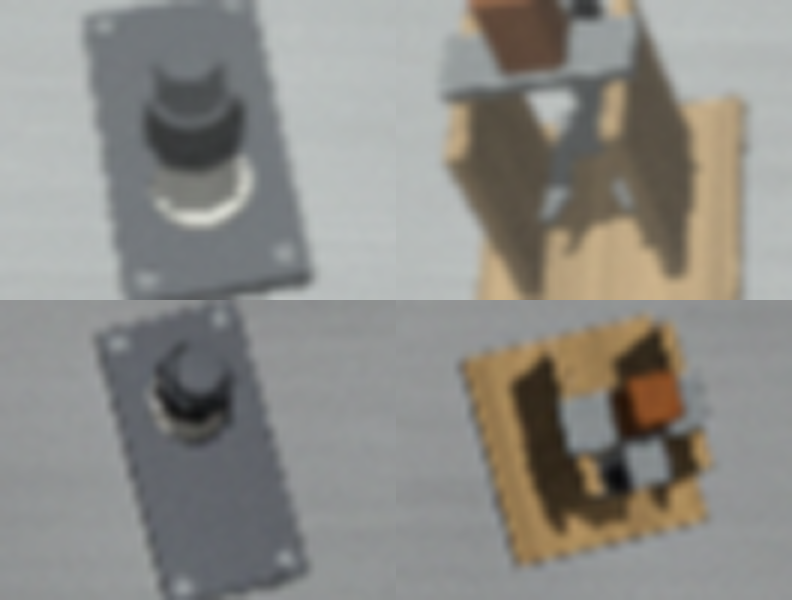

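```bash
cat > fit.py <<'E'
from h import *
import pickle
from scipy.optimize import minimize
ps=pickle.load(open("p0.pkl","rb")); S=6
def box(x0,x1,y0,y1,z0,z1): return np.array([[x,y,z] for x in(x0,x1) for y in(y0,y1) for z in(z0,z1)])
a=np.linspace(0,2*np.pi,24,endpoint=False)
def cyl(r,z0,z1): return np.array([[r*np.cos(t),r*np.sin(t),z] for t in a for z in(z0,z1)])
riser=[box(-.11,.05,-.04,.04,0,.012),cyl(.014,.012,.06),cyl(.02,.06,.071),cyl(.017,.08,.084),cyl(.014,.084,.11)]
stand=[box(-.06,.06,-.055,.055,0,.008),box(-.04,.04,.026,.034,0,.11),box(-.04,.04,-.034,-.026,0,.11)]
handle=[box(-.013,.013,-.013,.013,.117,.163)]
dc=[box(-.015,.015,-.038,.038,.11,.118),box(-.037,.013,-.012,.012,.098,.125)]
def place(pts,q):
    c,s=np.cos(q[2]),np.sin(q[2]); return pts@np.array([[c,s,0],[-s,c,0],[0,0,1]])+[q[0],q[1],0]
def render(p,parts,q,u,v,w,h):
    m=np.zeros((h*S,w*S),np.uint8)
    for b in parts:
        uv=(proj(p,place(b,q))-[u-(w-1)/2,v-(h-1)/2]+.5)*S-.5
        cv2.fillConvexPoly(m,cv2.convexHull(np.round(uv*16).astype(np.int32)),255,shift=4,lineType=cv2.LINE_AA)
    return m
def target(img,kind):
    hsv=cv2.cvtColor(img,cv2.COLOR_BGR2HSV); bg=np.median(img[:S*3].reshape(-1,3),0)
    if kind=="riser":
        g=cv2.cvtColor(img,cv2.COLOR_BGR2GRAY); b=np.percentile(g,90); lo=np.percentile(g,35); m=(g<(b+lo)/2)
    else: m=hsv[...,1]>60
    c,_=cv2.findContours(m.astype(np.uint8),cv2.RETR_EXTERNAL,cv2.CHAIN_APPROX_NONE)
    o=np.zeros(m.shape,np.uint8); cv2.drawContours(o,[max(c,key=cv2.contourArea)],-1,255,-1); return o
cfg={"riser":(riser,[],{"scene":(281,243,70,80),"top":(352,192,60,70)},[.62,.015,.26]),
     "stand":(stand+handle,dc,{"scene":(164,235,90,90),"top":(442,187,64,66)},[.58,-.3,.26])}
vis=[]
for k,(parts,d,w,q0) in cfg.items():
    T={n:target(crop(ps[n],*w[n],S),k) for n in w}
    def cost(q,ns):
        e=0
        for n in ns:
            m=render(ps[n],parts,q,*w[n]); x=cv2.absdiff(m,T[n]).astype(float)/255
            if d: x[render(ps[n],d,q,*w[n])>0]=0
            e+=x.sum()/S**2
        return e
    for ns in(("scene","top"),("scene",),("top",)):
        best=None
        for st in (q0,) if best is None else (best.x,):
            best=minimize(cost,st,(ns,),method="Nelder-Mead",options=dict(initial_simplex=np.array(st)+np.array([[0,0,0],[.02,0,0],[0,.02,0],[0,0,.1]]),xatol=1e-5,fatol=.02))
        print(k,ns,best.x.round(4),round(best.fun,1))
        if len(ns)==2:
            q0=best.x
            for n in w:
                im=crop(ps[n],*w[n],S)
                for b,col in((T[n],(0,0,255)),(render(ps[n],parts,best.x,*w[n]),(0,255,0))):
                    c,_=cv2.findContours((b>127).astype(np.uint8),cv2.RETR_EXTERNAL,cv2.CHAIN_APPROX_NONE); cv2.drawContours(im,c,-1,col,1)
                vis.append(cv2.resize(im,(400,300) if 0 else (int(im.shape[1]*290/im.shape[0]),290)))
r=[np.hstack(vis[:2]),np.hstack(vis[2:])]; W=max(x.shape[1] for x in r)
cv2.imwrite("pics/fit.png",np.vstack([cv2.copyMakeBorder(x,0,0,0,W-x.shape[1],0) for x in r]))
E
python3 fit.py
```

```text
riser ('scene', 'top') [0.6165 0.0158 0.2803] 1464.2
riser ('scene',) [0.6172 0.0161 0.2876] 752.5
riser ('top',) [0.6102 0.0119 0.2497] 707.8
stand ('scene', 'top') [ 0.5981 -0.2879  0.2615] 906.1
stand ('scene',) [ 0.5995 -0.2879  0.3022] 794.0
stand ('top',) [ 0.5981 -0.2884  0.2278] 86.0
```

View pics/fit.png

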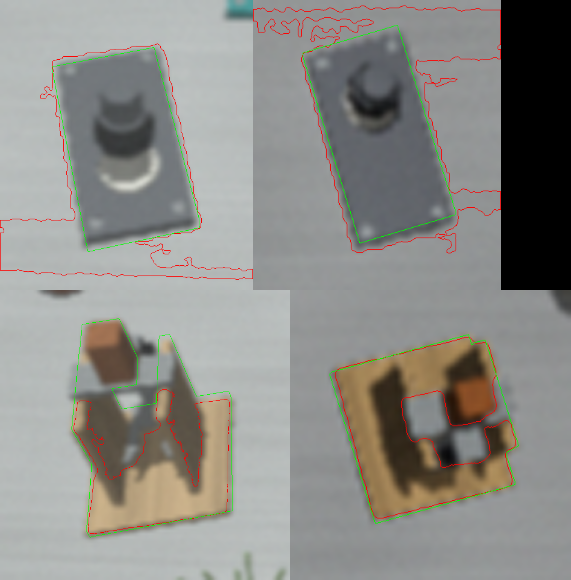

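```bash
python3 - <<'E'
s=open("fit.py").read()
s=s.replace('b=np.percentile(g,90); lo=np.percentile(g,35); m=(g<(b+lo)/2)','t,m=cv2.threshold(g,0,255,cv2.THRESH_OTSU+cv2.THRESH_BINARY_INV); m=m>0; print("otsu",t)')
s=s.replace('m=hsv[...,1]>60','m=cv2.morphologyEx(((hsv[...,1]>60)|(hsv[...,2]<120)).astype(np.uint8),cv2.MORPH_OPEN,np.ones((7,7)))')
s=s.replace('dc=[box','dc=[box(-.04,.04,-.03,.03,.06,.11),box')
s=s.replace("pics/fit","pics/fit2")
open("fit.py","w").write(s)
E
python3 fit.py
```

```text
otsu 149.0
otsu 122.0
riser ('scene', 'top') [0.6138 0.0146 0.243 ] 106.6
riser ('scene',) [0.6146 0.0146 0.2429] 45.0
riser ('top',) [0.6111 0.0143 0.245 ] 29.1
stand ('scene', 'top') [ 0.5984 -0.2892  0.2529] 264.4
stand ('scene',) [ 0.5977 -0.2885  0.2953] 206.9
stand ('top',) [ 0.599  -0.2885  0.2225] 37.9
```

View pics/fit2.png

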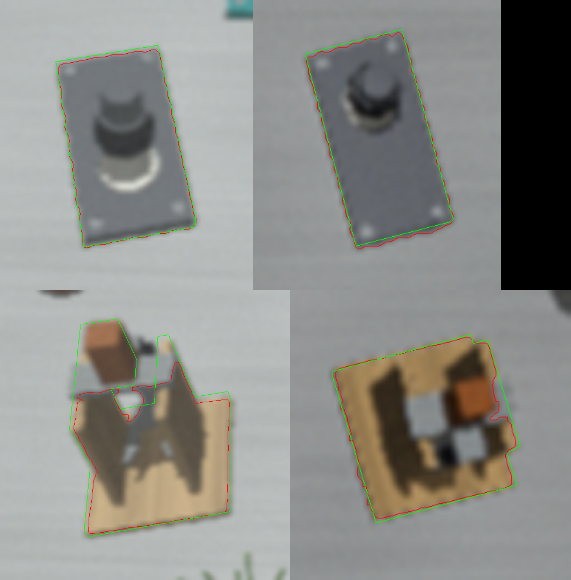

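The overlay matches both objects. The riser comes out at about (0.613, 0.0145), yaw 0.244. The stand is at (0.5985, -0.2887), yaw about 0.23. The two cameras agree to about 3 mm, and both fits sit at the right heights. Next I'll check IK and move above the puller.

```bash
cat >> h.py <<'E'
RX,RY,RW=0.6132,0.0145,0.244
SX,SY,SW=0.5985,-0.2887,0.235
def along(q,d): return np.array([q[0]+d*np.cos(q[2]),q[1]+d*np.sin(q[2])])
RISER=(RX,RY,RW); STAND=(SX,SY,SW)
E
python3 - <<'E'
from h import *
for off in(0,np.pi,-np.pi):
    for n,xy,z,w in(("st",(SX,SY),.3,SW),("st",(SX,SY),.14,SW),("pl",along(RISER,-.068),.12,RW),("r",(RX,RY),.3,RW)):
        q=manip.inverse_kinematics([*xy,z],[np.pi,0,w+off]); print(off,n,None if q is None else np.round(q,2))
off=min((0,np.pi,-np.pi),key=lambda o:1e9 if (q:=manip.inverse_kinematics([SX,SY,.3],[np.pi,0,SW+o])) is None else abs(q[6]))
print("off",off)
manip.reach([SX,SY,.28],[np.pi,0,SW+off])
manip.move_straight([SX,SY,.185],speed=.1)
s=manip.state();print(s["t"],s["ee_pos"],s["tcp_rot"],s["wrist_force"])
p=manip.capture("scene");c=crop(p,165,225,80,60,5)
p2=manip.capture("top");c2=crop(p2,442,187,80,60,5)
cv2.imwrite("pics/pre.png",np.hstack([c,c2]))
E
```

```text
0 st [-0.09  0.75  1.05  1.32 -0.64  1.42 -0.41]
0 st [ 0.01  0.81  0.74  1.53 -0.6   1.04 -0.43]
0 pl [-0.46  0.65  0.66  1.88 -0.55  0.79 -0.84]
0 r [-0.51  0.57  0.76  1.47 -0.4   1.26 -1.03]
3.141592653589793 st [ 0.22  0.58  0.34  1.31 -0.19  1.28  2.37]
3.141592653589793 st [ 0.41  0.69 -0.    1.52  0.    0.93  2.21]
3.141592653589793 pl [ 0.02  0.57 -0.11  1.87  0.09  0.71  1.68]
3.141592653589793 r [-0.08  0.47  0.02  1.46 -0.01  1.21  1.75]
-3.141592653589793 st [ 0.22  0.58  0.34  1.31 -0.19  1.28  2.37]
-3.141592653589793 st [ 0.41  0.69 -0.    1.52  0.    0.93  2.21]
-3.141592653589793 pl [ 0.02  0.57 -0.11  1.87  0.09  0.71  1.68]
-3.141592653589793 r [-0.08  0.47  0.02  1.46 -0.01  1.21  1.75]
off 0
5.55 [ 0.59884553 -0.28915355  0.18574213] [ 3.14057593e+00 -8.47141180e-04  2.35045090e-01] [ 0.08901588 -0.05536326 -0.23974575]
```

View pics/pre.png

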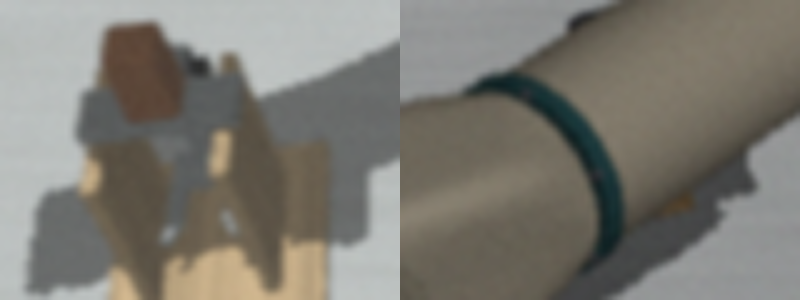

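```bash
python3 - <<'E'
from h import *
p=manip.capture("scene");s=manip.state();e=s["ee_pos"]
u,v=165,205;c=crop(p,u,v,120,90,6)
for P in (e,e+[0,0,-.014],[SX,SY,.163],place if 0 else [SX,SY,.117]):
    q=((proj(p,P)[0]-[u-59.5,v-44.5]+.5)*6).astype(int); cv2.circle(c,q.tolist(),4,(0,0,255),-1); print(q)
cv2.imwrite("pics/pre2.png",c)
E
```

```text
[246 225]
[258 249]
[267 263]
[304 337]
```

View pics/pre2.png

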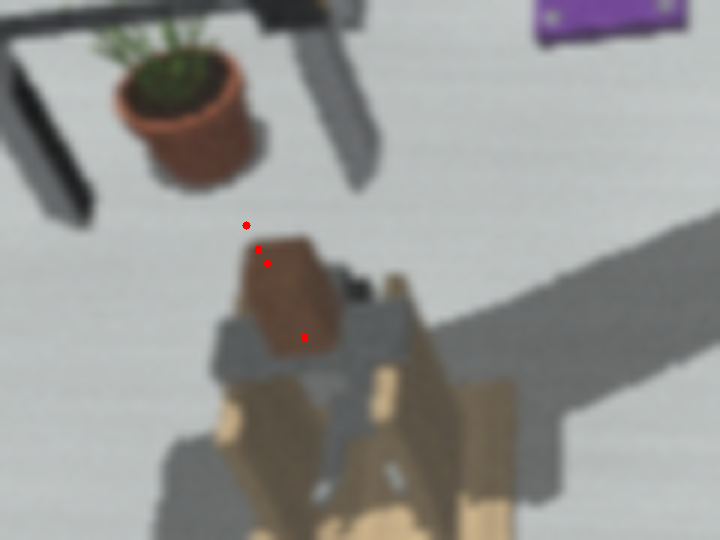

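```bash
sed -i 's/^vis=\[\]/if __name__!="__main__": cfg={}\nvis=[]/; s/^r=\[np.hstack/if vis: r=[np.hstack/; s/; W=max/\n    W=max/' fit.py; sed -i '/^if vis: r=/s/^if vis: r=/if vis:\n    r=/' fit.py; sed -i 's/^cv2.imwrite/if vis: cv2.imwrite/' fit.py; tail -6 fit.py
python3 - <<'E'
from fit import *
p0=ps["scene"]
e=np.array([.2867,.5834,.1834-.014]);y=np.array([-np.sin(2.685),np.cos(2.685),0])
print("start tips",[proj(p0,e+y*d).round(1).tolist() for d in(-.06,-.047,0,.047,.06)])
p=manip.capture("scene");s=manip.state();print(s["ee_pos"],p["eye"]-p0["eye"],p["orientation"]-p0["orientation"])
e=s["ee_pos"]-[0,0,.014]; w=s["tcp_rot"][2]
u,v,k=165,205,6
def wire(c,p,b,q,u,v,W,H,k,col):
    uv=((proj(p,place(b,q))-[u-(W-1)/2,v-(H-1)/2]+.5)*k).astype(int)
    for i in range(8):
        for j in(1,2,4):
            if not i&j: cv2.line(c,uv[i].tolist(),uv[i|j].tolist(),col,1)
fing=[box(-.008,.008,g*.047,g*.0595,0,.05) for g in(-1,1)]
c=crop(p,165,215,110,110,5)
c2=crop(ps["top"],445,187,46,110,5)
for b in stand+handle+dc[1:]:
    wire(c,p,b,(SX,SY,SW),165,215,110,110,5,(0,0,255)); wire(c2,ps["top"],b,(SX,SY,SW),445,187,46,110,5,(0,0,255))
for b in fing: wire(c,p,b+[0,0,e[2]],(e[0],e[1],w),165,215,110,110,5,(0,255,0))
cv2.imwrite("pics/wire.png",np.hstack([c,c2]))
E
```

```text
c,_=cv2.findContours((b>127).astype(np.uint8),cv2.RETR_EXTERNAL,cv2.CHAIN_APPROX_NONE); cv2.drawContours(im,c,-1,col,1)
                vis.append(cv2.resize(im,(400,300) if 0 else (int(im.shape[1]*290/im.shape[0]),290)))
if vis:
    r=[np.hstack(vis[:2]),np.hstack(vis[2:])]
    W=max(x.shape[1] for x in r)
if vis: cv2.imwrite("pics/fit2.png",np.vstack([cv2.copyMakeBorder(x,0,0,0,W-x.shape[1],0) for x in r]))
start tips [[[508.9, 135.8]], [[504.1, 134.5]], [[487.1, 129.5]], [[470.5, 124.7]], [[466.0, 123.4]]]
[ 0.59875192 -0.28891565  0.18561874] [0. 0. 0.] [0. 0. 0.]
```

View pics/wire.png

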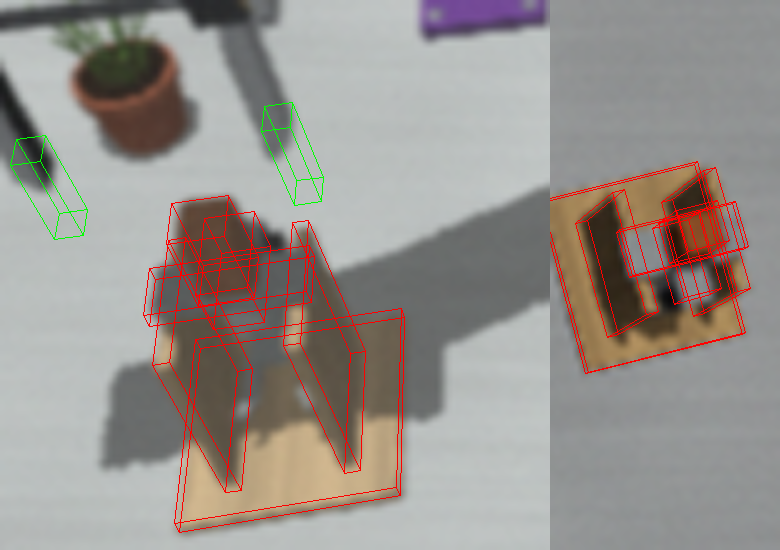

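```bash
python3 - <<'E'
from h import *
print(manip.move_straight([SX,SY,.148],speed=.05,force_limit=4))
p=manip.capture("scene");s=manip.state();print(s["t"],s["ee_pos"],s["wrist_force"])
cv2.imwrite("pics/d1.png",crop(p,165,205,100,75,6))
E
```

```text
False
6.6917 [ 0.59869585 -0.28896306  0.14840611] [-0.33431532  0.30994776  0.18482393]
```

View pics/d1.png

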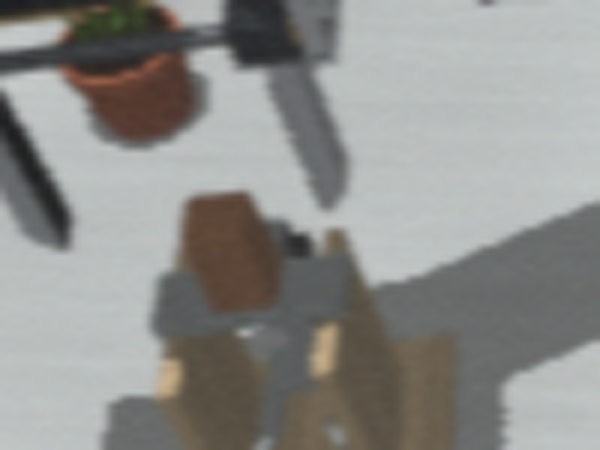

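```bash
python3 - <<'E'
from h import *
import pickle
ps=pickle.load(open("p0.pkl","rb"));p=ps["scene"]
for nm,e,obs in(("start",[.2867,.5834,.1694],None),("now",[.5987,-.289,.1344],np.array([195,225])/6+[165-49.5,205-37]-.5)):
    e=np.array(e);b=proj(p,e)[0];print(nm,b,"obs",obs)
    for n,d in(("dx-20",[-.02,0,0]),("dy20",[0,.02,0]),("dz20",[0,0,.02])): print(n,(proj(p,e+d)[0]-b).round(1))
a=crop(p,495,110,66,100,6); b=crop(ps["top"],150,285,66,100,6)
t=ps["top"]; e=np.array([.2867,.5834,.1694]);y=np.array([-np.sin(2.685),np.cos(2.685),0])
for d in(-.06,-.047,0,.047,.06):
    for im,q,u,v in((a,p,495,110),(b,t,150,285)):
        o=((proj(q,e+y*d)[0]-[u-32.5,v-49.5]+.5)*6).astype(int); cv2.circle(im,o.tolist(),4,(0,0,255),-1)
cv2.imwrite("pics/start.png",np.hstack([a,b]))
E
```

```text
start [487.05731927 129.53111574] obs None
dx-20 [-1.9 -4.3]
dy20 [7.  0.2]
dz20 [ 2.5 -5.7]
now [153.295242  211.7969485] obs [147.5 205. ]
dx-20 [ 2.6 -6.3]
dy20 [8.2 0.2]
dz20 [-2.7 -5.4]
```

View pics/start.png

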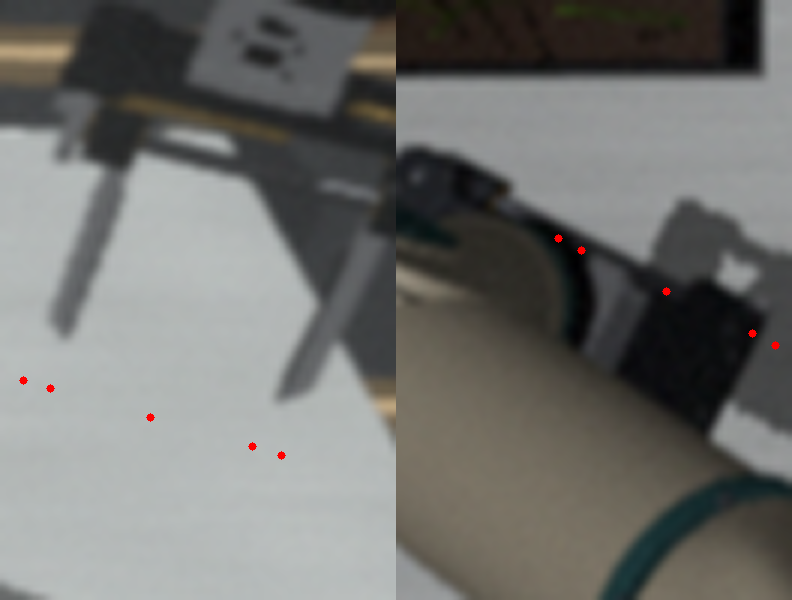

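The fingertips show about 25 mm higher in the image than stated, with pure height error at both poses. The handle and stand overlays fit within about 1 px. I've used my ten views, so from here I'll go by force sensing and numeric checks. I'll close in steps and watch the forces.

```bash
python3 - <<'E'
from h import *
print(manip.move_straight([SX,SY,.137],speed=.04,force_limit=4))
p0=manip.capture("scene"); a=manip.outline_of(p0,"puller")
print([(d["confidence"],d["extent"]) for d in a][:2])
def st(k):
    s=manip.state();print(k,round(s["t"],2),s["ee_pos"].round(4),s["wrist_force"].round(2),s["ft_torque"].round(3),round(s["gripper_width"],4),s["finger_force"])
st("pre")
for w in(.05,.040,.034,.030,.028):
    manip.move_gripper(w,4); st(w)
E
```

```text
False
[(0.61, [158.6, 221.0, 35.7, 46.8])]
pre 7.22 [ 0.5985 -0.2888  0.137 ] [-0.44 -0.18  0.13] [-0.036  0.108 -0.031] 0.0937 0.0
0.05 8.04 [ 0.5985 -0.2887  0.137 ] [0.45 0.58 0.07] [-0.004  0.167  0.015] 0.0497 0.0
0.04 8.44 [ 0.5985 -0.2887  0.137 ] [-0.26 -0.1   0.25] [-0.034  0.183  0.005] 0.04 0.0
0.034 8.78 [ 0.5985 -0.2887  0.137 ] [-0.38  0.15 -0.73] [0.002 0.139 0.016] 0.0338 0.0
0.03 9.09 [ 0.5984 -0.288   0.1369] [-1.11  2.75  0.86] [0.516 0.331 0.019] 0.0301 1.0881806910037994
0.028 9.35 [ 0.5986 -0.2883  0.1369] [-0.7   2.33  0.68] [ 0.562  0.221 -0.019] 0.0281 1.2051092460751534
```

```bash
python3 - <<'E'
from h import *
def st(k):
    s=manip.state();print(k,round(s["t"],2),s["ee_pos"].round(4),s["wrist_force"].round(2),s["ft_torque"].round(3),round(s["gripper_width"],4),round(s["finger_force"],2))
manip.move_gripper(.034,4); st("open")
n=np.array([-np.sin(SW),np.cos(SW)])
manip.move_straight([*(np.array([SX,SY])+n*.002),.137],speed=.02); st("mv")
for w in(.030,.028,.02): manip.move_gripper(w,4); st(w)
manip.move_gripper(.02,35); st("grip")
E
```

```text
open 9.69 [ 0.5985 -0.2894  0.1371] [-0.88 -0.34 -0.4 ] [ 0.017  0.131 -0.022] 0.0341 0.0
mv 9.94 [ 0.598  -0.2866  0.137 ] [0.55 0.81 0.21] [0.015 0.087 0.002] 0.0339 0.0
0.03 10.25 [ 0.5981 -0.2868  0.137 ] [0.07 0.06 0.54] [-0.041  0.15  -0.005] 0.03 0.0
0.028 10.51 [ 0.598  -0.2868  0.137 ] [-0.34  0.08 -0.27] [-0.042  0.126  0.008] 0.0281 0.0
0.02 10.72 [ 0.5981 -0.287   0.137 ] [-0.22 -0.78 -0.12] [-0.181  0.128 -0.023] 0.0262 3.99
grip 10.94 [ 0.5981 -0.2869  0.137 ] [ 0.59 -1.11 -0.73] [-0.278  0.054 -0.001] 0.0252 34.94
```

```bash
cat >> h.py <<'E'
def st(k):
    s=manip.state();print(k,round(s["t"],2),s["ee_pos"].round(4),s["wrist_force"].round(2),s["ft_torque"].round(3),round(s["gripper_width"],4),round(s["finger_force"],2)); return s
GR=np.array([.5981,-.2868,.137])
E
python3 - <<'E'
from h import *
manip.move_straight([*GR[:2],.27],speed=.08); st("up")
T=along(RISER,-.068)
manip.move_straight([*T,.27],[np.pi,0,RW],speed=.15); st("over")
manip.move_straight([*T,.145],speed=.1); st("low")
print(manip.move_straight([*T,.09],speed=.012,force_limit=3)); st("touch")
E
```

```text
up 12.76 [ 0.5979 -0.2866  0.2695] [-1.26  0.19 -3.34] [-0.02   0.101  0.03 ] 0.0252 34.94
over 14.84 [ 0.5473 -0.0028  0.2701] [-0.08 -0.37 -3.52] [ 0.018  0.112 -0.014] 0.0252 34.94
low 16.24 [ 0.5477 -0.0021  0.1456] [ 0.62  0.32 -2.39] [0.043 0.086 0.038] 0.0251 34.94
True
touch 18.82 [ 0.5479 -0.0018  0.1131] [2.26 0.59 3.07] [ 0.028 -0.227  0.026] 0.0253 34.95
```

```bash
python3 - <<'E'
from h import *
T=along(RISER,-.068); Z=.1131+.061
manip.move_straight([*T,Z],speed=.05); st("lift")
A=along(RISER,-.030)
print(manip.move_straight([*A,Z],speed=.03,force_limit=4)); st("mouth")
A=along(RISER,-.0)
print(manip.move_straight([*A,Z],speed=.015,force_limit=4)); st("in")
E
```

```text
lift 20.2 [ 0.547  -0.0019  0.1738] [ 0.47  0.19 -2.51] [-0.04   0.091  0.017] 0.0251 34.94
False
mouth 21.62 [0.5839 0.0072 0.1741] [ 0.43  0.07 -3.49] [-0.054  0.108  0.038] 0.0254 34.94
False
in 23.77 [0.6132 0.0145 0.1741] [-0.22  0.07 -2.61] [-0.035  0.107 -0.001] 0.0257 34.94
```

```bash
python3 - <<'E'
from h import *
Z=.1131+.061
print(manip.move_straight([*along(RISER,.006),Z],speed=.008,force_limit=2.5)); s=st("fwd")
d=(s["ee_pos"][:2]-[RX,RY])@[np.cos(RW),np.sin(RW)]; print("d",d)
B=along(RISER,d-.0018)
manip.move_straight([*B,Z],speed=.01); st("back")
E
```

```text
False
fwd 24.67 [0.6188 0.0159 0.174 ] [-0.46 -0.55 -2.97] [ 0.011  0.37  -0.034] 0.0252 34.94
d 0.005761623210579016
back 25.02 [0.6173 0.0155 0.1743] [-0.48  0.46 -3.68] [-0.063  0.193 -0.014] 0.0252 34.94
```

```bash
python3 - <<'E'
from h import *
Z=.1131+.061
print(manip.move_straight([*along(RISER,.011),Z],speed=.008,force_limit=2.5)); s=st("fwd")
d=(s["ee_pos"][:2]-[RX,RY])@[np.cos(RW),np.sin(RW)]; print("d",d)
B=along(RISER,d-.0018)
manip.move_straight([*B,Z],speed=.01); st("back")
E
```

```text
True
fwd 25.85 [0.6214 0.017  0.1726] [-0.88 -0.8  -2.43] [-0.232  0.596  0.007] 0.0255 34.93
d 0.008533758444582696
back 26.27 [0.6197 0.0164 0.1739] [-0.39 -0.29 -3.63] [-0.022  0.411  0.05 ] 0.0252 34.94
```

```bash
python3 - <<'E'
from h import *
Z=.1131+.061
for d in(.005,.003,.0015):
    manip.move_straight([*along(RISER,d),Z],speed=.012); st(d); print(np.mean([manip.state()["ft_torque"][1] for _ in range(5)]))
E
```

```text
0.005 26.57 [0.6182 0.0158 0.1741] [-1.02 -0.01 -3.17] [-0.028  0.242  0.03 ] 0.0251 34.94
0.24216067282045
0.003 26.88 [0.6163 0.0152 0.1742] [ 0.09 -0.65 -2.4 ] [-0.043  0.042 -0.   ] 0.0255 34.94
0.042078002382386494
0.0015 27.16 [0.6146 0.0148 0.1741] [-0.08  0.21 -2.54] [-0.03   0.096 -0.054] 0.0253 34.94
0.09567897698332228
```

```bash
python3 - <<'E'
from h import *
Z=.1131+.061; B=along(RISER,.0025)
manip.move_straight([*B,Z],speed=.01)
for dz in(.003,.005,.007,.009,.011,.013,.016):
    manip.move_straight([*B,Z+dz],speed=.008); st(dz)
E
```

```text
0.003 27.93 [0.6156 0.0151 0.1771] [-0.05  0.26 -3.54] [0.019 0.12  0.023] 0.0254 34.94
0.005 28.33 [0.6149 0.0152 0.1782] [ -0.91  -0.45 -12.82] [-0.169 -0.026  0.027] 0.0255 34.94
0.007 28.73 [0.6161 0.0151 0.1819] [-0.45  1.42 -6.67] [0.062 0.235 0.029] 0.0255 34.94
0.009 29.13 [0.6162 0.0152 0.184 ] [-0.98  0.64 -3.1 ] [ 0.265  0.224 -0.031] 0.0255 34.94
0.011 29.53 [0.6158 0.0152 0.1854] [-0.4   0.88 -2.42] [0.371 0.236 0.037] 0.0253 34.95
0.013 29.93 [0.6156 0.0151 0.1872] [-1.03  0.95 -2.47] [0.434 0.335 0.038] 0.0252 34.95
0.016 30.46 [0.6158 0.0151 0.1904] [-0.32  1.36 -1.46] [0.428 0.343 0.013] 0.0252 34.95
```

```bash
python3 - <<'E'
from h import *
Z=.1131+.061+.016; n=np.array([-np.sin(RW),np.cos(RW)])
for d,e in((.001,0),(.001,.001),(.001,.002),(0,.002)):
    manip.move_straight([*(along(RISER,d)+n*e),Z],speed=.008); manip.wait(.1); st((d,e))
E
```

```text
(0.001, 0) 30.89 [0.6144 0.0147 0.1903] [-0.44  1.54 -0.58] [ 0.484  0.195 -0.045] 0.0254 34.96
(0.001, 0.001) 31.27 [0.614  0.0154 0.1901] [-0.72  0.54 -1.33] [ 0.154  0.101 -0.023] 0.0254 34.94
(0.001, 0.002) 31.64 [0.6137 0.0163 0.1901] [-0.16 -0.68 -1.15] [-0.217  0.     0.006] 0.0252 34.94
(0, 0.002) 32.02 [0.6128 0.0163 0.1901] [-0.38 -0.5  -1.32] [-0.221 -0.085  0.009] 0.0252 34.95
```

```bash
python3 - <<'E'
from h import *
Z=.1131+.061; n=np.array([-np.sin(RW),np.cos(RW)]); B=along(RISER,.001)+n*.0014
manip.move_straight([*B,Z+.016],speed=.01); st("c")
for dz in(.020,.024,.028,.031,.036):
    manip.move_straight([*B,Z+dz],speed=.01); st(dz)
p=manip.capture("scene")
print([(round(d["confidence"],2),d["extent"]) for d in manip.outline_of(p,"cap")][:3])
ex=proj(p,[B[0],B[1],.078+.036+.015]);print("expected cap centre",ex,"seated",proj(p,[RX,RY,.095]))
cv2.imwrite("pics/lift.png",p["color"])
E
```

```text
c 32.28 [0.6138 0.0162 0.1901] [ 0.27 -0.89 -2.21] [-0.172  0.049  0.04 ] 0.0256 34.94
0.02 32.83 [0.6137 0.0163 0.1941] [-0.11 -0.45 -3.67] [-0.068  0.133  0.037] 0.0256 34.94
0.024 33.38 [0.6138 0.0161 0.1981] [-0.04  0.41 -3.49] [0.004 0.119 0.011] 0.0256 34.94
0.028 33.93 [0.6139 0.0161 0.2022] [-0.9   0.29 -3.1 ] [0.01  0.063 0.007] 0.0252 34.94
0.031 34.38 [0.6139 0.0161 0.2052] [-0.17 -0.76 -3.39] [ 0.008  0.121 -0.001] 0.0255 34.94
0.036 35.03 [0.6138 0.0161 0.2101] [-0.39 -0.23 -3.34] [0.013 0.086 0.012] 0.025 34.94
[(0.64, [277.5, 224.2, 12.4, 20.5])]
expected cap centre [[279.11108722 221.87484122]] seated [[279.41745297 230.28949688]]
```

```bash
python3 - <<'E'
from h import *
s=manip.state();B=s["ee_pos"][:2]
manip.move_straight([*B,.275],speed=.04); st("up")
manip.move_straight([*GR[:2],.275],[np.pi,0,SW],speed=.08); st("over")
p=manip.capture("scene")
print([(round(d["confidence"],2),d["extent"]) for d in manip.outline_of(p,"cap")][:4])
fk=GR[2]-.1011+.005
print("expected",proj(p,[*GR[:2],.275-.1011+.005+.015]))
cv2.imwrite("pics/over.png",p["color"])
c=p["color"][150:260,120:200]
E
```

```text
up 36.91 [0.6136 0.0162 0.2748] [-0.76 -0.06 -3.24] [-0.021  0.078 -0.033] 0.0254 34.94
over 40.85 [ 0.5982 -0.2866  0.275 ] [ 0.4   0.38 -3.23] [-0.008  0.133  0.014] 0.0255 34.94
[(0.57, [144.1, 195.6, 17.6, 23.2])]
expected [[146.0065628  194.92225391]]
```

Both camera checks put the cap on the fork, within 2 px of the expected pixel. Lowering into the stand.

```bash
python3 - <<'E'
from h import *
print(manip.move_straight([*GR[:2],.195],speed=.05,force_limit=4)); st("a")
print(manip.move_straight([*GR[:2],.142],speed=.04,force_limit=4)); st("b")
print(manip.move_straight([*GR[:2],.134],speed=.01,force_limit=2)); st("touch")
E
```

```text
False
a 42.7 [ 0.5982 -0.287   0.1953] [ 0.17 -0.71 -2.44] [-0.059  0.099 -0.023] 0.0252 34.94
False
b 44.17 [ 0.5982 -0.287   0.1423] [-0.25  0.31 -3.51] [ 0.005  0.111 -0.002] 0.0252 34.94
True
touch 44.73 [ 0.5985 -0.2867  0.137 ] [ 0.28 -0.01  5.68] [ 0.008 -0.054  0.016] 0.0253 34.95
```

```bash
python3 - <<'E'
from h import *
s=manip.state();xy=s["ee_pos"][:2]
manip.move_straight([*GR[:2],.1373],speed=.005); st("ease")
manip.move_gripper(.0255,5); st("soft")
manip.move_gripper(.034); st("open1")
manip.move_gripper(.06); st("open2")
manip.move_straight([*GR[:2],.20],speed=.05); manip.move_straight([*GR[:2],.30],speed=.15); manip.wait(.3); st("away")
p=manip.capture("scene")
for o,z in(("cap",.137-.1011+.02),("puller",.11),("stand",.05)):
    print(o,[(round(d["confidence"],2),np.round(d["extent"],1).tolist()) for d in manip.outline_of(p,o)][:3],proj(p,[*GR[:2],z]).round(1))
import pickle; q=pickle.load(open("p0.pkl","rb"))["scene"]["color"].astype(int)
d=np.abs(p["color"].astype(int)-q).max(2)[195:270,125:205]; print("changed px near stand",(d>60).sum(),np.argwhere(d>60).mean(0)+[195,125])
E
```

```text
ease 45.31 [ 0.5981 -0.2867  0.1371] [1.41 0.2  0.35] [-0.12  -0.188 -0.001] 0.025 34.95
soft 45.52 [ 0.5979 -0.2867  0.1371] [ 0.6  -0.43 -0.11] [ 0.011 -0.073 -0.054] 0.026 5.0
open1 45.9 [ 0.5979 -0.2867  0.1372] [-1.06 -0.67  0.08] [-0.073  0.131  0.012] 0.0342 0.0
open2 46.5 [ 0.5981 -0.2868  0.1373] [ 0.08 -0.07 -0.11] [0.008 0.143 0.007] 0.0599 0.0
away 49.02 [ 0.5979 -0.2866  0.2993] [ 0.92 -0.16  0.2 ] [ 0.045  0.145 -0.043] 0.06 0.0
cap [(0.61, [161.9, 231.9, 15.0, 18.7])] [[164.  231.3]]
puller [(0.82, [158.1, 221.1, 32.4, 46.8])] [[157.4 218. ]]
stand [(0.55, [163.4, 241.1, 50.9, 53.2])] [[164.7 232.7]]
changed px near stand 1157 [222.68193604 174.75194468]
```

```bash
python3 -c "
from rig import manip
print(manip.hand_in(), manip.state()['t'])"
```

```text
the job is handed in; nothing more can be done
the job is handed in; nothing more can be done
```

I pulled the cap off the grey riser and hung the puller back in its stand. The last camera check found the cap on the fork within about 2 px of where it should be. I let go and handed the job in at about 49 s of the 72 s allowed.

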